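# Sort two valve balls, then swing the ball dish round to the funnel

### The job

Sort the two balls by colour: the blue one into the middle of the blue dish, the yellow one into the yellow cup. Then take the dish by its black upright grip, lift it straight off its cork mat until the whole dish is higher than the funnel's mouth, and only then turn it a quarter turn to the left (anticlockwise from above), level and above its mat, so that its pouring lip points at the funnel and the ball stays in the middle. Finish holding it there, still and unsupported by anything else, and do not disturb the other things on the saw table.

Things in the scene. Friction and masses are not known exactly. Their poses are not given: they have to be found in the camera images.
- ball_blue: blue hard plastic ball, 36 mm diameter, about 24 g, loose; origin at its centre. Starts on either post of the rack (its axes roll with it)
- ball_yellow: yellow hard plastic ball, 36 mm diameter, about 24 g, loose; origin at its centre. Starts on the other post of the rack
- rack: fixed ball rack: wooden foot 140 x 44 x 8 mm, long along its x, with two steel ring posts (22 mm outer diameter, tops 30 mm above the table) at x = -45 and +45 mm; a ball sits on a post with its centre 46 mm above the table. Origin: centre of the underside
- dish: loose round blue dish, 122 mm diameter, about 140 g, on the cork mat. Its top is a shallow cone (9 degrees), 6 mm above the underside at the middle, 15 mm at 58 mm radius, in a rim 23 mm high; foot 84 mm wide. A ball in the middle has its centre 24 mm above the underside. Origin: centre of the underside; x to the pouring lip (trough with white stripe, reaches 84 mm out), -x to the grip
- dish_grip (a point): point on the dish's upright black rubber grip, at x = -82 mm, 48 mm above the dish's underside. The grip is a fin 36 mm long (along the dish's x), 12 mm thick (along the dish's y), rising from 18 to 66 mm above the underside; pinch it across its thickness from above. The fin's axes are the dish's
- mat: fixed round cork mat under the dish, 130 mm diameter, 4 mm thick; origin at the centre of its underside. The dish starts centred on it, its lip within 0.1 rad of the mat's x; the funnel stands on the mat's +y side
- funnel: fixed aluminium receiving funnel on a wooden block 76 x 76 x 14 mm: mouth 68 mm diameter, its rim 80 mm above the table, 180 to 200 mm from the middle of the mat. Origin: centre of the block's underside, below the middle of the mouth
- cup: loose yellow plastic open cup, about 300 g, 100 mm diameter at the mouth, 38 mm high, wall 4 mm, inner floor 5 mm above the table; origin at the centre of the underside
- offcut_3: bystander: small wood offcut block 45 x 50 x 40 mm, loose; origin at the centre of the underside
- masking_tape: bystander: yellow roll of masking tape lying flat, 96 mm diameter, 24 mm high, loose; origin at the centre of the underside
- sanding_block: bystander: cork sanding block 65 x 100 x 30 mm, loose; origin at the centre of the underside
- tape_measure: bystander: yellow tape measure 35 x 90 x 63 mm, loose; origin at the centre of the underside
There are look-alikes about, which are no part of the job. Several things have the shape of the ball_blue; the one meant has the colours described above.

How it is judged:
By the outcome, as a careful person would: the job done as asked, in the order asked, and still so for the second after the job is handed in, while the arm keeps its last pose, push and grip.
It also fails if it takes over 72 s, if anything falls off the work surface, if the arm or the gripper's body presses on something with over 40 N, if the wrist force passes 120 N, or if a joint passes its speed limit or range.

### The arm

A 6-joint arm with a two-finger parallel gripper is mounted at the origin on the work surface; the furniture and walls round the work are solid. World frame = base frame: x ahead of the robot, y to its left, z up, the work surface at z = 0. Lengths are in m, angles in degrees, forces in N, time in s.
With the tool pointing down it reaches from about 0.4 to 0.825 m from the base axis. Payload 7 kg.
Tool frame: the origin (TCP) lies on the front face of the gripper's body, between the roots of the fingers; the fingertips stand 66 mm ahead of it and the grasp point (between the pads) lies 47 mm ahead of it; z points along the fingers, y is the line along which they close (so a half turn about z gives the same grasp; the last joint's range is limited). The gripper opens to 88 mm and grips with 3 to 60 N. Pads are 19 mm wide; open, the fingers measure 130 mm over their backs; the gripper's body (78 mm by 193 mm) begins 47 mm behind the grasp point.
Start: joints at [89.616, 20.546, 0.682, 0, -70.136, -16.507], TCP at [0.196, 0.646, 0.292] pointing down, gripper open.
Joint ranges: [-176.03, 176.03], [-82.01, 121.73], [-58.28, 71.71], [-173.87, 95.51], [-174.79, -0.11], [-173.66, 173.66]. Speed limits (degrees/s): [136.94, 136.94, 172.46, 180, 180, 180].

### API

Orientations are given as [roll, pitch, yaw] about the fixed x, y, z axes, in that order (R = Rz(yaw) Ry(pitch) Rx(roll)).
In Python, from plant import ctrl gives the robot as it stands.
- The arm moves only by the tool send_rows, never from a script. Its argument "deltas" is a list of rows, each a list of 2 entries, a list of its own where there are three numbers: the shift along the tool's x, y, z each as a share of 800 mm, from -1 to 1, then the turn about the tool's z as a share of 90 degrees, from -1 to 1. A call has exactly 5 rows; each row is the pose to reach, as a shift and turn from the pose commanded when the call began, along the tool's axes at that moment; what a row does not reach only later rows make up. A row lasts 1/12 s, in which the tool goes at most 41.7 mm and 7.16 degrees, less where a joint would pass 70% of its speed; a pose out of reach is approached as far as the arm can. A call with a number of a shift or a turn outside -1 to 1 is refused whole. A call with a gripper value outside its range is refused whole. "gripper" is the opening, from 0 (shut) to 1 (fully open), set as the call begins (left out, the last holds). The fingers move at their own pace and stop on an object; the grip force is fixed at half the most. Time passes only in rows, so rows that repeat a pose let the fingers close, or fill a call up. It gives the time, the measured TCP pose, the force, the opening and the grip force at its end, in the units of the state.
- ctrl.get_obs(): the state, without advancing time (a new reading comes with each control period).
- ctrl.snapshot(name): name is "side" or "top" or "wrist"; returns a dict with "color" (400x640x3 uint8, red, green, blue), "vertical_fov" (degrees; the focal length in pixels is half the picture's height over the tangent of half this angle, whatever the lens; pixels are square), "cx", "cy" (the principal point, pixels), "rvec" (rotation vector, rad) and "tvec" (3), from world to camera coordinates, as OpenCV has them. Camera axes: x right, y down, z forward; pixel columns grow to the right and rows downward; lengths in m; the calibration is good to about 2 mm. A picture is of the moment at which its call begins. There is no depth.
- ctrl.close_job(): hands the job in; it is judged then, once.
Trained networks look in a picture, given as the dict that the camera call returned (one of the last four; its "shot" number tells which), for a name from the list of things; names that differ only in an ending like _2 or _b are one class to them, and where a whole thing is asked for, a point or a joint stands for the part that bears it (a point fixed in the world has none). Each returns a list of dicts, best first, with "conf" (0 to 1); they miss things now and then, are a little off and sometimes report something else, mostly with a low value. They report only what shows in the picture. A call takes as long as a camera call. They do not tell look-alikes from the thing itself.
- ctrl.boxes_of(picture, thing): "xy" ([column, row] as shares, 0 to 1, of the picture: columns of its width, rows of its height, amid what is visible of it).
- ctrl.cut_out(picture, thing): "pixels" (400x640 bool, what is visible of it) and "xy" ([column, row] as shares, 0 to 1, of the picture: columns of its width, rows of its height, amid what is visible of it).
The state is a dict: "clock": time; "joint_pos": joint angles; "qvel": joint speeds; "tau": joint torques, N m; "tool_pos": TCP position; "orientation": TCP orientation; "force": force on the tool from outside, world axes, zero at the start; "moment": the same for the moment, N m; "opening": finger opening in m; "gripper_force": force on a finger pad.
Only numpy, scipy, OpenCV 4.12 (cv2) and the standard library are available. Lean on these libraries where they do the work, as an engineer would, in place of code of your own. Each camera call takes 0.05 s, during which the arm holds its last target. There are 200 camera calls.

## Working session

There is one attempt and no reset: what is moved stays moved. The work goes in short steps, Python scripts to look and compute and a tool call to move; the robot and the scene stay as the last step left them, time stands still between calls to the robot, and variables do not carry over. Pictures are saved under pics/ and viewed, at most 10 in all, crops included, and the job is handed in when it is done.

Besides the shell and the picture viewer there is one more tool, called after "Call:" as name([rows], argument=value, ...), one row to a line, values as JSON. send_rows: Moves the arm, as the interface text tells. Shift numbers are shares of 800 mm and turn numbers shares of 90 degrees, none past 1 either way. Its arguments: {"type":"object","properties":{"deltas":{"type":"array","items":{"type":"array"}},"gripper":{"type":"number"}},"required":["deltas"]}

```bash
mkdir -p pics; cat > h.py <<'E'
import numpy as np, cv2
from plant import ctrl
def P(s):
    h,w=s["color"].shape[:2]; f=h/2/np.tan(np.radians(s["vertical_fov"])/2)
    K=np.array([[f,0,s["cx"]],[0,f,s["cy"]],[0,0,1]])
    R=cv2.Rodrigues(np.array(s["rvec"],float))[0]; return K,R,np.array(s["tvec"],float).ravel()
def ray(s,uv,z):
    K,R,t=P(s); c=-R.T@t; d=R.T@np.linalg.solve(K,[uv[0],uv[1],1]); return c+d*(z-c[2])/d[2]
def proj(s,p):
    K,R,t=P(s); q=K@(R@np.array(p,float)+t); return q[:2]/q[2]
def save(s,n): cv2.imwrite(f"pics/{n}.png",s["color"][:,:,::-1])
E
python3 - <<'E'
from h import *
o=ctrl.get_obs(); print(o["clock"],o["tool_pos"],o["orientation"],o["force"])
for n in ["top","side"]:
    s=ctrl.snapshot(n); save(s,n+"0"); K,R,t=P(s); print(n,s.keys(),s["vertical_fov"],-R.T@t)
    for th,z in dict(ball_blue=.046,ball_yellow=.046,rack=.008,dish=.02,dish_grip=.05,mat=.004,funnel=.08,cup=.03,offcut_3=.04,masking_tape=.024,sanding_block=.03,tape_measure=.063).items():
        for d in ctrl.boxes_of(s,th)[:3]:
            uv=np.array(d["xy"])*[640,400]; print(th,round(d["conf"],2),uv.round(),ray(s,uv,z).round(3))
E
```

```text
0.0 [0.19601778 0.6455107  0.29121736] [ 1.79904285e+02 -9.12940496e-03 -1.68974628e+01] [0.42870539 1.36080043 0.95811015]
top dict_keys(['color', 'vertical_fov', 'cx', 'cy', 'rvec', 'tvec', 'shot']) 49.582483259309015 [0.38414957 0.00538662 1.25340763]
ball_blue 0.65 [415. 154.] [ 0.611 -0.228  0.046]
ball_blue 0.5 [400. 210.] [ 0.452 -0.186  0.046]
ball_blue 0.43 [440. 191.] [ 0.507 -0.297  0.046]
ball_yellow 0.64 [436. 221.] [ 0.423 -0.286  0.046]
rack 0.56 [434. 206.] [ 0.468 -0.291  0.008]
dish_grip 0.87 [366. 169.] [ 0.566 -0.09   0.05 ]
funnel 0.71 [296. 159.] [0.586 0.103 0.08 ]
cup 0.91 [234. 209.] [0.449 0.282 0.03 ]
offcut_3 0.77 [440. 151.] [ 0.622 -0.301  0.04 ]
offcut_3 0.68 [364. 164.] [ 0.581 -0.085  0.04 ]
masking_tape 0.83 [214. 145.] [0.634 0.346 0.024]
sanding_block 0.87 [315. 232.] [0.389 0.05  0.03 ]
tape_measure 0.87 [361. 237.] [ 0.376 -0.077  0.063]
side dict_keys(['color', 'vertical_fov', 'cx', 'cy', 'rvec', 'tvec', 'shot']) 50.74584274114156 [ 0.37134354 -0.89910853  0.68481074]
ball_blue 0.71 [359. 266.] [ 0.546 -0.232  0.046]
ball_blue 0.66 [347. 291.] [ 0.508 -0.302  0.046]
ball_blue 0.47 [319. 264.] [ 0.459 -0.219  0.046]
ball_yellow 0.71 [307. 285.] [ 0.428 -0.278  0.046]
rack 0.85 [327. 302.] [ 0.469 -0.296  0.008]
dish 0.58 [358. 234.] [ 0.572 -0.089  0.02 ]
dish_grip 0.6 [358. 234.] [ 0.563 -0.127  0.05 ]
dish_grip 0.58 [351. 155.] [0.613 0.267 0.05 ]
mat 0.69 [359. 250.] [ 0.567 -0.132  0.004]
funnel 0.57 [354. 191.] [0.575 0.016 0.08 ]
funnel 0.56 [357. 233.] [ 0.552 -0.158  0.08 ]
cup 0.64 [294. 164.] [0.433 0.258 0.03 ]
offcut_3 0.9 [400. 298.] [ 0.613 -0.325  0.04 ]
offcut_3 0.3 [353. 187.] [0.591 0.099 0.04 ]
masking_tape 0.97 [350. 160.] [0.614 0.284 0.024]
masking_tape 0.19 [345. 290.] [ 0.509 -0.28   0.024]
masking_tape 0.15 [309. 284.] [ 0.434 -0.255  0.024]
sanding_block 0.86 [285. 208.] [0.394 0.024 0.03 ]
tape_measure 0.9 [278. 238.] [ 0.372 -0.143  0.063]
```

```bash
python3 - <<'E'
import cv2
a=cv2.imread("pics/top0.png")[120:260,180:470]; cv2.imwrite("pics/tc.png",cv2.resize(a,None,fx=2.75,fy=2.75,interpolation=cv2.INTER_CUBIC))
a=cv2.imread("pics/side0.png")[130:330,240:440]; cv2.imwrite("pics/sc.png",cv2.resize(a,None,fx=3,fy=3,interpolation=cv2.INTER_CUBIC))
E
```

```text
(no output)
```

View pics/tc.png

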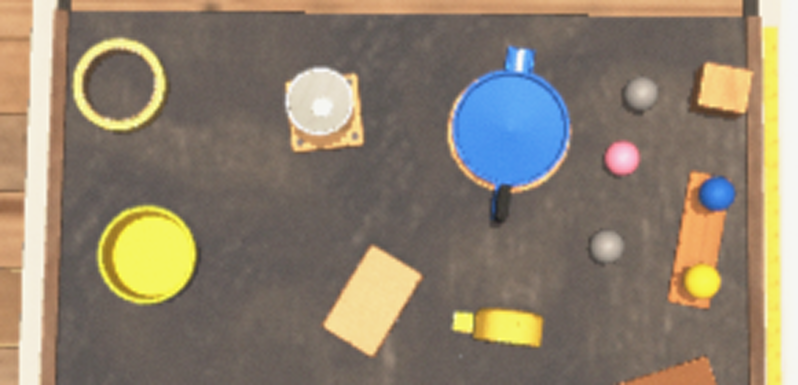

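View pics/sc.png

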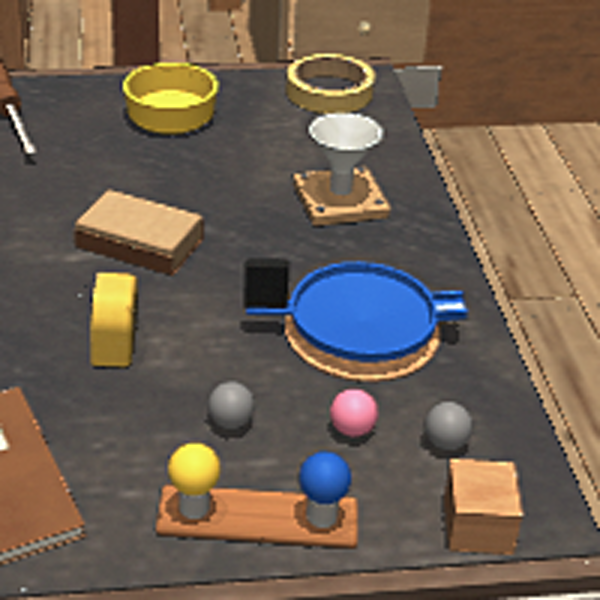

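The overhead crop shows the blue ball at about (441,190) and the yellow one at (435,222), both on the rack. Two grey balls and a pink one are look-alikes. The dish is at about (366,167) with its lip toward +x, and the funnel is on the +y side. The side view agrees.

```bash
cat >> h.py <<'E'
def hsv(s): return cv2.cvtColor(s["color"],cv2.COLOR_RGB2HSV)
def blob(s,lo,hi,at,n=None):
    m=cv2.inRange(hsv(s),np.array(lo),np.array(hi)); k,l,st,c=cv2.connectedComponentsWithStats(m)
    d=[np.hypot(*(c[i]-at))+(1e3 if st[i,4]<(n or 15) else 0) for i in range(1,k)]; i=1+int(np.argmin(d)); return (l==i).astype(np.uint8),c[i],st[i,4]
def tri(obs):
    A=[];b=[]
    for s,uv in obs:
        K,R,t=P(s); M=K@np.c_[R,t]
        for j in (0,1): r=uv[j]*M[2]-M[j]; A.append(r[:3]/np.linalg.norm(r[:3]));b.append(-r[3]/np.linalg.norm(r[:3]))
    return np.linalg.lstsq(np.array(A),np.array(b),rcond=None)[0]
from scipy.optimize import least_squares
def circ(s,m,z,r=None):
    c=max(cv2.findContours(m,cv2.RETR_EXTERNAL,cv2.CHAIN_APPROX_NONE)[0],key=len)[:,0]
    p=np.array([ray(s,q,z)[:2] for q in c]); x0=np.r_[np.median(p,0),r or .05]
    f=lambda x: np.hypot(*(p-x[:2]).T)-(r or x[2])
    return least_squares(f,x0,loss="soft_l1",f_scale=.002).x
BL=([105,120,60],[125,255,255]); YE=([22,120,100],[33,255,255])
E
python3 - <<'E'
from h import *
t=ctrl.snapshot("top"); s=ctrl.snapshot("side")
for n,c,a,b in [("blue",BL,(440,191),(347,291)),("yel",YE,(436,221),(307,285))]:
    ma,ca,na=blob(t,*c,a); mb,cb,nb=blob(s,*c,b); print(n,ca,na,cb,nb,tri([(t,ca),(s,cb)]).round(4),ray(t,ca,.046).round(4),ray(s,cb,.046).round(4))
for q,(a) in [(t,(366,167)),(s,(360,233))]:
    m,c,n=blob(q,*BL,a,500); print("dish",c,n,circ(q,m,.027),circ(q,m,.027,.061))
for q,(a) in [(t,(234,211)),(s,(296,163))]:
    m,c,n=blob(q,*YE,a,300); print("cup",c,n,circ(q,m,.038),circ(q,m,.038,.05))
for q in (t,s):
    for th,z in [("funnel",.08),("mat",.004)]:
        d=ctrl.cut_out(q,th)
        if d: print(th,d[0]["conf"],circ(q,d[0]["pixels"].astype(np.uint8),z))
# fin black
for q,a in [(t,(363,193)),(s,(329,224))]:
    m,c,n=blob(q,[0,0,0],[180,255,35],a,10); print("fin",c,n,ray(q,c,.05).round(3))
    w=hsv(q); 
m=cv2.inRange(hsv(t),np.array([0,0,190]),np.array([180,110,255])); ys,xs=np.nonzero(m[134:150,360:378]); print("stripe",xs.mean()+360,ys.mean()+134,len(xs),ray(t,(xs.mean()+360,ys.mean()+134),.02))
cv2.imwrite("pics/s1.png",s["color"][:,:,::-1])
E
```

```text
blue [440.41441441 190.00900901] 111 [347.92765957 288.67234043] 235 [ 0.5097 -0.2986  0.0484] [ 0.5097 -0.2992  0.046 ] [ 0.5105 -0.2964  0.046 ]
yel [435.26785714 221.73214286] 112 [304.38181818 285.97727273] 220 [ 0.4212 -0.2837  0.0486] [ 0.421  -0.2843  0.046 ] [ 0.4217 -0.2812  0.046 ]
dish [365.47291667 165.02986111] 1440 [ 0.5801809  -0.09112823  0.05991804] [ 0.58066647 -0.09101259  0.061     ]
dish [361.54332386 233.09517045] 1408 [ 0.57905547 -0.09273925  0.06484705] [ 0.57878816 -0.0926657   0.061     ]
cup [233.53252033 212.28252033] 984 [0.44047737 0.28129775 0.04962363] [0.44047569 0.28129265 0.05      ]
cup [296.34455446 162.01980198] 505 [0.43922587 0.2614587  0.06596115] [0.44050181 0.26894215 0.05      ]
funnel 0.71 [0.58443031 0.09951397 0.04106489]
mat 0.43 [ 0.52538797 -0.05942332  0.00722176]
funnel 0.59 [0.63512368 0.03796364 0.09020127]
mat 0.75 [ 0.57710648 -0.09229442  0.06143186]
fin [333.71929825 351.73684211] 57 [ 0.065 -0.007  0.05 ]
fin [328.52432432 225.12972973] 185 [ 0.497 -0.086  0.05 ]
stripe 368.55555555555554 141.55555555555554 27 [ 0.65027233 -0.10033036  0.02      ]
```

View pics/side0.png

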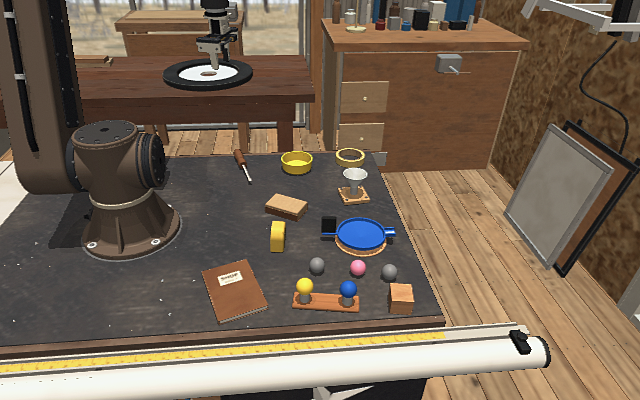

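The full side view shows the white fence tube with its ruler along the near edge, row 330 and below. I'll check its position and work out the first moves.

```bash
cat >> h.py <<'E'
from scipy.spatial.transform import Rotation as Ro
def go(p,yaw=None,o=None):
    "shares for TCP target p and yaw"
    o=o or ctrl.get_obs(); R=Ro.from_euler("xyz",o["orientation"],degrees=True)
    d=R.inv().apply(np.array(p)-o["tool_pos"])/.8
    tw=None if yaw is None else -(yaw-o["orientation"][2])/90
    return d.round(4),tw
def sh(d,yaw): 
    "world shift (m) -> shares with tool down at yaw"
    return (Ro.from_euler("xyz",[180,0,yaw],degrees=True).inv().apply(d)/.8).round(4)
E
python3 - <<'E'
from h import *
t=ctrl.snapshot("top"); s=ctrl.snapshot("side")
def yc(q,pts): 
    m=cv2.inRange(hsv(q),np.array([20,90,120]),np.array([35,255,255])); return m
mt=yc(t,0); ms=yc(s,0)
r=np.nonzero(mt[185:200,450:480])[1]; print("top stripe col",r.min()+450,r.max()+450)
c=np.nonzero(ms[315:360,345:355])[0]; print("side row",c.min()+315,c.max()+315)
for z in (0,.03,.06,.09,.12): print(z,ray(t,(r.min()+450,190),z)[1].round(3),ray(t,(r.max()+450,190),z)[1].round(3),ray(s,(350,c.min()+315),z)[1].round(3),ray(s,(350,c.max()+315),z)[1].round(3))
print(go([.55,.2,.29],-110),go([.51,-.30,.29],174))
o=ctrl.get_obs();print(o["clock"])
E
```

```text
top stripe col 458 462
side row 339 345
0 -0.362 -0.373 -0.385 -0.399
0.03 -0.353 -0.364 -0.407 -0.42
0.06 -0.344 -0.355 -0.43 -0.442
0.09 -0.335 -0.346 -0.452 -0.464
0.12 -0.326 -0.337 -0.475 -0.486
(array([0.5852, 0.4048, 0.0027]), np.float64(1.0345702395372043)) (array([0.7189, 1.0174, 0.0027]), np.float64(-2.120985316018351))
1.7
```

Call:
send_rows([
  [[0.04,0.02,0],0.07],
  [[0.09,0.05,0],0.15],
  [[0.14,0.08,0],0.23],
  [[0.19,0.11,0],0.31],
  [[0.23,0.13,0],0.39],
])

```text
clock: 2.12
tool_pos: [0.3363, 0.4976, 0.2924]
orientation: [-180.0, 0.0, -52.2]
force: [0.4, 0.7, -0.1]
opening: 0.0877
gripper_force: 0.0
```

```bash
python3 - <<'E'
from h import *
o=ctrl.get_obs();print(o["clock"],o["tool_pos"],o["orientation"],o["joint_pos"])
print(go([.55,.2,.29],-110))
E
```

```text
2.1167 [0.33627576 0.4975892  0.29239464] [-1.79983780e+02  1.08436362e-02 -5.21534638e+01] [ 7.45739676e+01  1.35792276e+01 -9.09996936e+00  1.09349442e-03
 -6.73013181e+01 -3.67278547e+01]
(array([0.4577, 0.0173, 0.0029]), np.float64(0.6427392915850848))
```

Call:
send_rows([
  [[0.05,-0.005,0],0.078],
  [[0.1,-0.01,0],0.156],
  [[0.15,-0.015,0],0.234],
  [[0.2,-0.02,0],0.312],
  [[0.25,-0.02,0],0.39],
])

```text
clock: 2.53
tool_pos: [0.4731, 0.3505, 0.2924]
orientation: [-180.0, 0.0, -87.3]
force: [-0.0, 0.7, 0.7]
opening: 0.0876
gripper_force: 0.0
```

Call:
send_rows([
  [[0.048,-0.015,0],0.078],
  [[0.096,-0.03,0],0.156],
  [[0.145,-0.045,0],0.234],
  [[0.193,-0.06,0],0.312],
  [[0.24,-0.076,0],0.39],
])

```text
clock: 2.95
tool_pos: [0.5429, 0.1614, 0.2926]
orientation: [-180.0, 0.0, -122.4]
force: [1.3, -0.4, 0.3]
opening: 0.0875
gripper_force: 0.0
```

Call:
send_rows([
  [[0.042,-0.027,0],0.078],
  [[0.084,-0.054,0],0.156],
  [[0.126,-0.08,0],0.234],
  [[0.169,-0.107,0],0.312],
  [[0.21,-0.134,0],0.39],
])

```text
clock: 3.37
tool_pos: [0.544, -0.0379, 0.2925]
orientation: [-180.0, 0.0, -157.5]
force: [0.6, 0.6, -0.3]
opening: 0.0876
gripper_force: 0.0
```

Call:
send_rows([
  [[0.019,-0.046,0],0.063],
  [[0.038,-0.092,0],0.126],
  [[0.057,-0.138,0],0.19],
  [[0.077,-0.184,0],0.253],
  [[0.096,-0.23,0],0.317],
])

```text
clock: 3.78
tool_pos: [0.5448, -0.2373, 0.2925]
orientation: [-180.0, 0.0, 174.1]
force: [0.8, 0.0, 0.3]
opening: 0.0875
gripper_force: 0.0
```

```bash
python3 - <<'E'
from h import *
o=ctrl.get_obs();print(o["clock"],o["tool_pos"],o["orientation"],o["joint_pos"])
w=ctrl.snapshot("wrist"); save(w,"w1"); K,R,t=P(w); print(-R.T@t, R[2], w["vertical_fov"])
for n,c,z in (("b",BL,.046),("y",YE,.046),("d",BL,.02)):
    p=proj(w,{"b":[.51,-.2985,.046],"y":[.421,-.284,.046],"d":[.58,-.0915,.02]}[n]); m,q,k=blob(w,*c,p,300); print(n,p,q,k,ray(w,q,z),circ(w,m,z))
E
```

```text
3.7833 [ 0.54475654 -0.2372795   0.29250355] [-1.79998007e+02  3.80842565e-02  1.74059149e+02] [-4.70302861e+00  1.29666172e+01 -9.89674273e+00  3.05639131e-03
 -6.70986078e+01 -9.12390114e+01]
[ 0.46398246 -0.22928241  0.38501867] [ 0.29362891 -0.03000323 -0.95544852] 66.69140119646441
b [262.38684021 150.42833831] [258.20494186 148.89389535] 688 [ 0.50783082 -0.30287083  0.046     ] [ 0.5080973  -0.3028911   0.01602324]
y [262.73613788  63.1271886 ] [259.62139037  60.17967914] 935 [ 0.41791136 -0.2867439   0.046     ] [ 0.41818197 -0.28678377  0.01656649]
d [439.32309379 186.13829098] [440.26149786 182.78562453] 7958 [ 0.57577079 -0.09040048  0.02      ] [ 0.57907882 -0.09078246  0.06301305]
```

View pics/w1.png

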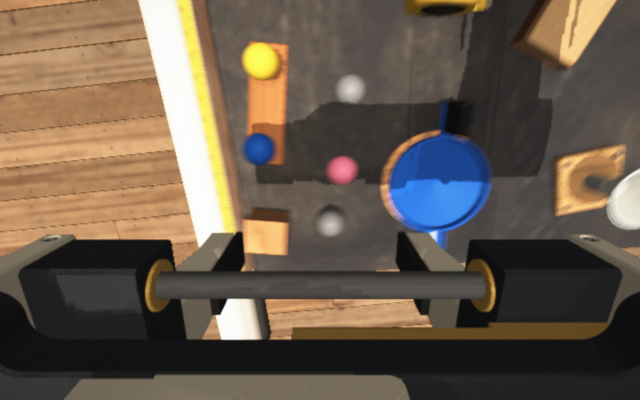

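The wrist view shows blue at (259,149) and yellow at (260,60) on the rack, pink and grey nearby, and the dish at (440,183). I'll go above the blue ball.

```bash
python3 - <<'E'
from h import *
print(go([.509,-.300,.19]))
E
```

```text
(array([ 0.0359, -0.076 ,  0.1278]), None)
```

Call:
send_rows([
  [[0.01,-0.02,0.03],0],
  [[0.02,-0.04,0.06],0],
  [[0.03,-0.06,0.1],0],
  [[0.036,-0.076,0.128],0],
  [[0.036,-0.076,0.128],0],
], gripper=0.65)

```text
clock: 4.25
tool_pos: [0.5068, -0.2936, 0.1848]
orientation: [179.9, -0.5, 174.2]
force: [0.4, 0.6, 0.2]
opening: 0.0604
gripper_force: 0.0
```

```bash
python3 - <<'E'
from h import *
B=([105,120,25],[125,255,255])
o=ctrl.get_obs();print(o["clock"],o["tool_pos"],o["orientation"])
w=ctrl.snapshot("wrist"); save(w,"w2")
p=proj(w,[.509,-.3,.046]); m,q,k=blob(w,*B,p,300); print(p,q,k,ray(w,q,.046),circ(w,m,.046))
for n in ("top","side"):
    t=ctrl.snapshot(n); p=proj(t,[.509,-.3,.046]); m,q,k=blob(t,*B,p,30); print(n,p,q,k,ray(t,q,.046))
E
```

```text
4.25 [ 0.50679409 -0.29364152  0.18480402] [179.89021194  -0.45278046 174.17758527]
[312.31650475 211.04652433] [313.73265306 210.83741497] 1470 [ 0.50893647 -0.29884032  0.046     ] [ 0.50931446 -0.29888164  0.01767913]
top [440.71380432 190.24581928] [354.35660848 170.12468828] 401 [ 0.56286807 -0.05872353  0.046     ]
side [347.51697675 290.01775371] [347.98312236 288.72151899] 237 [ 0.51054702 -0.29651087  0.046     ]
```

View pics/w2.png

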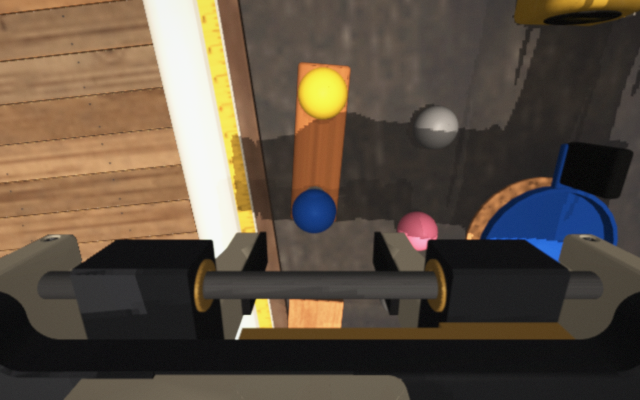

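Blue is at (314,211), centred between the fingers, which gives world (0.509, -0.299). I'll descend.

Call:
send_rows([
  [[0,0.001,0.02],0],
  [[0,0.001,0.045],0],
  [[0,0.001,0.07],0],
  [[0,0.001,0.075],0],
  [[0,0.001,0.075],0],
])

```text
clock: 4.82
tool_pos: [0.5111, -0.2916, 0.13]
orientation: [-180.0, -0.0, 174.4]
force: [0.0, 0.1, 0.8]
opening: 0.0567
gripper_force: 0.0
```

```bash
python3 - <<'E'
from h import *
o=ctrl.get_obs();print(o["clock"],o["tool_pos"],o["orientation"],o["opening"],o["force"]); print(go([.509,-.299,.099]))
E
```

```text
4.8167 [ 0.51110614 -0.29155637  0.13002276] [-1.79993542e+02 -2.59759228e-02  1.74395766e+02] 0.056655384187497757 [0.00854075 0.11283824 0.83962999]
(array([ 0.0017, -0.0095,  0.0388]), None)
```

Call:
send_rows([
  [[0.002,-0.009,0],0],
  [[0.002,-0.0095,0.012],0],
  [[0.002,-0.0095,0.027],0],
  [[0.002,-0.0095,0.039],0],
  [[0.002,-0.0095,0.039],0],
])

```text
clock: 5.23
tool_pos: [0.5074, -0.2995, 0.0971]
orientation: [180.0, -0.1, 174.3]
force: [0.2, -0.6, -0.4]
opening: 0.0566
gripper_force: 0.0
```

Call:
send_rows([
  [[0,0,0],0],
  [[0,0,0],0],
  [[0,0,0],0],
  [[0,0,0],0],
  [[0,0,0],0],
], gripper=0.3)

```text
clock: 5.65
tool_pos: [0.5086, -0.2996, 0.0992]
orientation: [-180.0, 0.1, 174.3]
force: [-0.2, 0.2, 3.6]
opening: 0.0342
gripper_force: 30.0
```

Call:
send_rows([
  [[0,0,-0.02],0],
  [[0,0,-0.05],0],
  [[0,0,-0.08],0],
  [[0,0,-0.1],0],
  [[0,0,-0.1],0],
])

```text
clock: 6.07
tool_pos: [0.51, -0.3002, 0.1828]
orientation: [-179.9, 0.4, 174.4]
force: [1.3, -0.7, -0.5]
opening: 0.0347
gripper_force: 30.0
```

Call:
send_rows([
  [[-0.005,0.02,0],0],
  [[-0.015,0.06,0],0],
  [[-0.025,0.1,0],0],
  [[-0.035,0.14,0],0],
  [[-0.045,0.18,0],0],
])

```text
clock: 6.48
tool_pos: [0.5583, -0.1585, 0.1784]
orientation: [180.0, -0.0, 174.3]
force: [-0.1, -0.0, -0.6]
opening: 0.0345
gripper_force: 30.0
```

Call:
send_rows([
  [[-0.008,0.04,0],0],
  [[-0.015,0.07,0],0],
  [[-0.018,0.088,0],0],
  [[-0.018,0.088,0],0],
  [[-0.018,0.088,0],0],
])

```text
clock: 6.9
tool_pos: [0.5794, -0.0906, 0.1783]
orientation: [-180.0, -0.0, 174.4]
force: [-0.5, -0.4, -0.2]
opening: 0.0343
gripper_force: 30.0
```

```bash
python3 - <<'E'
from h import *
o=ctrl.get_obs();print(o["clock"],o["tool_pos"],o["orientation"],o["opening"],o["force"]); 
w=ctrl.snapshot("wrist"); save(w,"w3")
s=ctrl.snapshot("side")
d=blob(s,*BL,(360,233),500); print(circ(s,d[0],.027,.061))
print(go([.5795,-.0915,.095]))
E
```

```text
6.9 [ 0.57942871 -0.09064267  0.17825484] [-1.79994181e+02 -3.36830287e-02  1.74417935e+02] 0.03430527138356935 [-0.50998826 -0.37089756 -0.1699509 ]
[ 0.57872358 -0.09280463  0.061     ]
(array([-0.0005,  0.0005,  0.1042]), None)
```

View pics/w3.png

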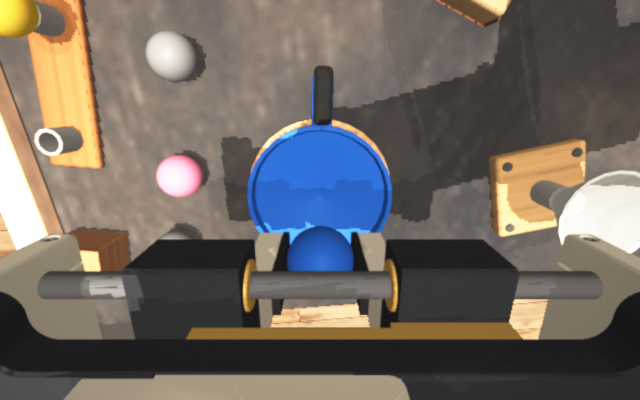

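The blue ball is held at (320,250). The dish lies below with its fin at (323,95), running straight up the picture, so the tool yaw nearly matches the dish axis. I'll lower and release.

Call:
send_rows([
  [[0,0,0.02],0],
  [[0,0,0.05],0],
  [[0,0,0.08],0],
  [[0,0,0.1],0],
  [[0,0,0.105],0],
])

```text
clock: 7.42
tool_pos: [0.5775, -0.0926, 0.0917]
orientation: [-180.0, -0.3, 174.2]
force: [0.1, -0.4, -0.2]
opening: 0.0348
gripper_force: 30.0
```

Call:
send_rows([
  [[0,0,0.003],0],
  [[0,0,0.007],0],
  [[0,0,0.007],0],
  [[0,0,0.007],0],
  [[0,0,0.007],0],
])

```text
clock: 7.83
tool_pos: [0.5801, -0.0912, 0.0899]
orientation: [180.0, 0.1, 174.3]
force: [1.1, -0.7, 0.8]
opening: 0.0343
gripper_force: 30.0
```

Call:
send_rows([
  [[0,0,0],0],
  [[0,0,0],0],
  [[0,0,0],0],
  [[0,0,0],0],
  [[0,0,0],0],
], gripper=0.52)

```text
clock: 8.25
tool_pos: [0.5796, -0.0911, 0.089]
orientation: [180.0, 0.0, 174.3]
force: [-1.0, -0.5, -0.6]
opening: 0.0459
gripper_force: 0.0
```

Call:
send_rows([
  [[0,0,0],0],
  [[0,0,-0.01],0],
  [[0,0,-0.03],0],
  [[0,0,-0.06],0],
  [[0,0,-0.1],0],
])

```text
clock: 8.67
tool_pos: [0.5783, -0.0913, 0.1684]
orientation: [-180.0, -0.2, 174.3]
force: [0.9, 0.4, -0.3]
opening: 0.0452
gripper_force: 0.0
```

Call:
send_rows([
  [[0,0,-0.01],0],
  [[0,0,-0.01],0],
  [[0,0,-0.01],0],
  [[0,0,-0.01],0],
  [[0,0,-0.01],0],
])

```text
clock: 9.08
tool_pos: [0.5789, -0.0913, 0.176]
orientation: [-180.0, -0.1, 174.3]
force: [-0.5, -0.0, -0.9]
opening: 0.0459
gripper_force: 0.0
```

```bash
python3 - <<'E'
from h import *
o=ctrl.get_obs();print(o["clock"],o["tool_pos"],o["orientation"],o["opening"],o["force"]); 
w=ctrl.snapshot("wrist"); save(w,"w4")
print(go([.4205,-.285,.18]), go([.4205,-.285,.099]))
E
```

```text
9.0833 [ 0.57890637 -0.0912562   0.17598479] [-1.79981165e+02 -1.05454856e-01  1.74321235e+02] 0.045898535444141415 [-0.54694685 -0.03928875 -0.86103462]
(array([ 0.1732, -0.2606, -0.0047]), None) (array([ 0.1731, -0.2606,  0.0966]), None)
```

View pics/w4.png

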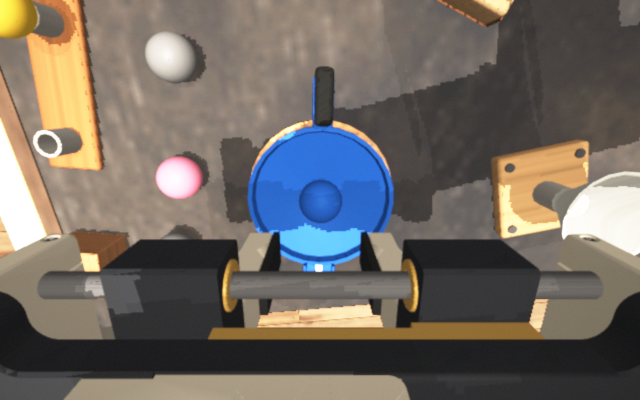

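Blue rests in the middle of the dish at (321,202). Next is the yellow ball.

Call:
send_rows([
  [[0.02,-0.03,-0.005],0],
  [[0.046,-0.07,-0.005],0],
  [[0.072,-0.11,-0.005],0],
  [[0.1,-0.15,-0.005],0],
  [[0.125,-0.188,-0.005],0],
], gripper=0.65)

```text
clock: 9.55
tool_pos: [0.4633, -0.2319, 0.1801]
orientation: [180.0, -0.1, 174.4]
force: [0.7, -0.1, 0.1]
opening: 0.0571
gripper_force: 0.0
```

Call:
send_rows([
  [[0.025,-0.038,0],0],
  [[0.042,-0.063,0],0],
  [[0.048,-0.0725,0],0],
  [[0.048,-0.0725,0],0],
  [[0.048,-0.0725,0],0],
])

```text
clock: 9.97
tool_pos: [0.4211, -0.2851, 0.1806]
orientation: [180.0, -0.0, 174.3]
force: [0.7, -0.4, -0.1]
opening: 0.0571
gripper_force: 0.0
```

```bash
python3 - <<'E'
from h import *
o=ctrl.get_obs();print(o["clock"],o["tool_pos"],o["orientation"],o["opening"]); 
Y=([18,120,40],[35,255,255])
w=ctrl.snapshot("wrist"); p=proj(w,[.4205,-.285,.046]); m,q,k=blob(w,*Y,p,300); print(p,q,k,ray(w,q,.046),circ(w,m,.046))
t=ctrl.snapshot("side"); p=proj(t,[.4205,-.285,.046]); m,q,k=blob(t,*YE,p,30); print(p,q,k,ray(t,q,.046))
c=circ(w,m*0+blob(w,*Y,proj(w,[.4205,-.285,.046]),300)[0],.046)
print(go([c[0],c[1],.099]))
E
```

```text
9.9667 [ 0.4211286  -0.28507098  0.18057149] [ 1.79995136e+02 -3.72775059e-02  1.74259498e+02] 0.05713590733547456
[320.20469564 207.56400335] [322.94139651 206.48690773] 1604 [ 0.41981361 -0.2827565   0.046     ] [ 0.42020492 -0.28277488  0.01805358]
[303.93180946 287.35810315] [304.24137931 285.99137931] 232 [ 0.4214385  -0.28121704  0.046     ]
(array([0.0023, 0.0018, 0.1022]), None)
```

Call:
send_rows([
  [[0.001,0.002,0.02],0],
  [[0.001,0.002,0.05],0],
  [[0.001,0.002,0.08],0],
  [[0.001,0.002,0.1],0],
  [[0.001,0.002,0.102],0],
])

```text
clock: 10.48
tool_pos: [0.4197, -0.2818, 0.0964]
orientation: [179.9, -0.3, 174.4]
force: [0.1, 0.6, -0.3]
opening: 0.057
gripper_force: 0.0
```

Call:
send_rows([
  [[0,0,0],0],
  [[0,0,0],0],
  [[0,0,0],0],
  [[0,0,0],0],
  [[0,0,0],0],
])

```text
clock: 10.9
tool_pos: [0.4212, -0.2833, 0.1003]
orientation: [-180.0, 0.1, 174.3]
force: [0.0, -0.1, -0.5]
opening: 0.0569
gripper_force: 0.0
```

Call:
send_rows([
  [[0,0,0],0],
  [[0,0,0],0],
  [[0,0,0],0],
  [[0,0,0],0],
  [[0,0,0],0],
], gripper=0.3)

```text
clock: 11.32
tool_pos: [0.4206, -0.2833, 0.0995]
orientation: [-180.0, 0.0, 174.3]
force: [0.1, 0.4, 1.2]
opening: 0.0344
gripper_force: 30.0
```

Call:
send_rows([
  [[0,0,-0.02],0],
  [[0,0,-0.05],0],
  [[0,0,-0.09],0],
  [[0,0,-0.13],0],
  [[0,0,-0.15],0],
])

```text
clock: 11.73
tool_pos: [0.4216, -0.2837, 0.2231]
orientation: [-179.9, 0.2, 174.4]
force: [0.3, -0.4, -0.8]
opening: 0.0343
gripper_force: 30.0
```

```bash
python3 - <<'E'
from h import *
o=ctrl.get_obs();print(o["clock"],o["tool_pos"],o["orientation"],o["opening"],o["joint_pos"]); 
t=ctrl.snapshot("top"); m,c,n=blob(t,*YE,(234,211),300); print(circ(t,m,.038),n)
s=ctrl.snapshot("side"); m=ctrl.cut_out(s,"cup")[0]["pixels"].astype(np.uint8); print(circ(s,m,.038,.05))
print(go([.4405,.280,.22]))
E
```

```text
11.7333 [ 0.42162411 -0.28371849  0.2230521 ] [-179.92258817    0.21998366  174.36806853] 0.034295013919734496 [-1.17281795e+01  8.09316401e+00 -2.58853646e+01  6.48250901e-02
 -5.57945278e+01 -8.39402367e+01]
[0.44032658 0.2813608  0.04965128] 983Traceback (most recent call last):
  File "<stdin>", line 4, in <module>
IndexError: list index out of range
```

Call:
send_rows([
  [[-0.003,0.03,0],0],
  [[-0.008,0.07,0],0],
  [[-0.013,0.115,0],0],
  [[-0.018,0.16,0],0],
  [[-0.023,0.205,0],0],
])

```text
clock: 12.3
tool_pos: [0.4544, -0.1205, 0.2181]
orientation: [-180.0, -0.1, 174.3]
force: [1.3, -0.3, 0.1]
opening: 0.0347
gripper_force: 30.0
```

Call:
send_rows([
  [[-0.005,0.045,0],0],
  [[-0.01,0.09,0],0],
  [[-0.015,0.135,0],0],
  [[-0.006,0.18,0],0],
  [[0.005,0.225,0],0],
])

```text
clock: 12.72
tool_pos: [0.4684, 0.0592, 0.2179]
orientation: [-179.9, -0.1, 174.3]
force: [0.4, 0.0, -0.7]
opening: 0.0347
gripper_force: 30.0
```

Call:
send_rows([
  [[0.012,0.045,0],0],
  [[0.024,0.09,0],0],
  [[0.036,0.135,0],0],
  [[0.048,0.18,0],0],
  [[0.06,0.22,0],0],
])

```text
clock: 13.13
tool_pos: [0.4374, 0.2393, 0.2181]
orientation: [-179.9, -0.1, 174.4]
force: [1.3, 0.1, -0.1]
opening: 0.0346
gripper_force: 30.0
```

Call:
send_rows([
  [[0.002,0.03,0],0],
  [[0.004,0.055,0],0],
  [[0.004,0.055,0],0],
  [[0.004,0.055,0],0],
  [[0.004,0.055,0],0],
])

```text
clock: 13.55
tool_pos: [0.4394, 0.2809, 0.2184]
orientation: [-179.9, -0.1, 174.3]
force: [0.3, -1.0, -1.0]
opening: 0.0341
gripper_force: 30.0
```

```bash
python3 - <<'E'
from h import *
o=ctrl.get_obs();print(o["clock"],o["tool_pos"],o["orientation"],o["opening"],o["joint_pos"]); 
w=ctrl.snapshot("wrist"); 
s=ctrl.snapshot("side"); save(s,"s5")
cv2.imwrite("pics/c5.png",cv2.hconcat([cv2.imread("pics/s5.png")[100:300,200:400],cv2.resize(w["color"][:,:,::-1],(320,200))]))
print(go([.440,.281,.10]))
E
```

```text
13.55 [0.4394383  0.2809205  0.21840926] [-1.79904712e+02 -7.11712816e-02  1.74313237e+02] 0.03408931598167968 [ 5.41574136e+01  9.79833290e+00 -2.44236703e+01 -1.65100202e-02
 -5.58961432e+01 -1.49834846e+02]
(array([-0.0004,  0.0006,  0.1487]), None)
```

View pics/c5.png

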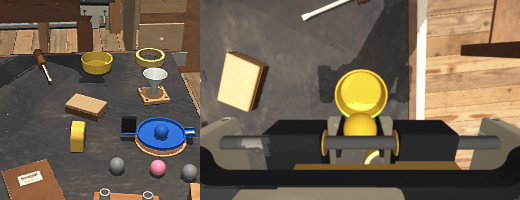

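The ball is held directly over the cup. I'll lower it to just above the rim and release.

Call:
send_rows([
  [[0,0,0.03],0],
  [[0,0,0.07],0],
  [[0,0,0.11],0],
  [[0,0,0.135],0],
  [[0,0,0.138],0],
])

```text
clock: 14.07
tool_pos: [0.4383, 0.2789, 0.1055]
orientation: [-179.7, -0.2, 174.2]
force: [0.2, -1.3, -0.2]
opening: 0.0344
gripper_force: 30.0
```

Call:
send_rows([
  [[0,0,0],0],
  [[0,0,0],0],
  [[0,0,0],0],
  [[0,0,0],0],
  [[0,0,0],0],
])

```text
clock: 14.48
tool_pos: [0.4401, 0.2822, 0.1102]
orientation: [179.9, 0.1, 174.3]
force: [0.2, -0.0, -0.1]
opening: 0.0343
gripper_force: 30.0
```

Call:
send_rows([
  [[0,0,0],0],
  [[0,0,0],0],
  [[0,0,0],0],
  [[0,0,0],0],
  [[0,0,0],0],
], gripper=0.52)

```text
clock: 14.9
tool_pos: [0.4397, 0.2817, 0.109]
orientation: [180.0, 0.0, 174.3]
force: [-0.2, -0.1, 0.2]
opening: 0.0458
gripper_force: 0.0
```

Call:
send_rows([
  [[0,0,-0.03],0],
  [[0,0,-0.07],0],
  [[0,0,-0.11],0],
  [[0,0,-0.14],0],
  [[0,0,-0.14],0],
])

```text
clock: 15.32
tool_pos: [0.4415, 0.2834, 0.2263]
orientation: [179.6, 0.3, 174.4]
force: [0.5, 0.0, 0.0]
opening: 0.0453
gripper_force: 0.0
```

Call:
send_rows([
  [[-0.01,-0.04,0],0],
  [[-0.02,-0.08,0],0],
  [[-0.03,-0.12,0],0],
  [[-0.04,-0.16,0],0],
  [[-0.05,-0.2,0],0],
])

```text
clock: 15.73
tool_pos: [0.4635, 0.1171, 0.2208]
orientation: [180.0, -0.0, 174.4]
force: [1.5, -0.1, 0.3]
opening: 0.0454
gripper_force: 0.0
```

Call:
send_rows([
  [[-0.01,-0.04,0],0],
  [[-0.02,-0.08,0],0],
  [[-0.03,-0.12,0],0],
  [[-0.035,-0.16,0],0],
  [[-0.035,-0.19,0],0],
])

```text
clock: 16.15
tool_pos: [0.4765, -0.0376, 0.2207]
orientation: [-180.0, -0.0, 174.3]
force: [-0.5, 0.1, 0.2]
opening: 0.0457
gripper_force: 0.0
```

```bash
python3 - <<'E'
from h import *
o=ctrl.get_obs();print(o["clock"],o["tool_pos"],o["orientation"],o["opening"])
s=ctrl.snapshot("side"); save(s,"s6"); t=ctrl.snapshot("top"); save(t,"t6")
m,c,n=blob(t,*YE,(234,211),300); print("cup",circ(t,m,.038),n)
cv2.imwrite("pics/c6.png",cv2.hconcat([cv2.resize(s["color"][130:230,270:420,::-1],(450,300)),cv2.resize(t["color"][170:260,190:280,::-1],(300,300))]))
print(go([.497,-.0835,.18]))
E
```

```text
16.15 [ 0.47654996 -0.03761588  0.22070509] [-1.79985249e+02 -1.13188042e-02  1.74294528e+02] 0.045708300809530415
cup [  0.23323087 215.73677826 216.09368108] 1211
(array([-0.0323, -0.0536,  0.0506]), None)
```

View pics/c6.png

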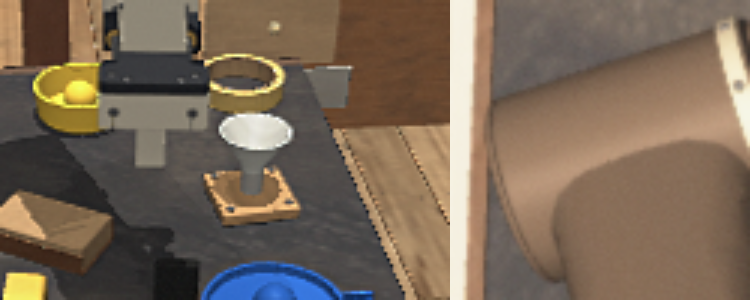

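The yellow ball is in the cup. Now I'll look at the dish and fin from above.

Call:
send_rows([
  [[-0.03,-0.015,0.01],0],
  [[-0.07,-0.035,0.02],0],
  [[-0.1,-0.05,0.03],0],
  [[-0.11,-0.056,0.03],0],
  [[-0.11,-0.056,0.03],0],
])

```text
clock: 16.67
tool_pos: [0.5609, -0.0895, 0.1955]
orientation: [-180.0, -0.1, 174.3]
force: [0.1, 0.2, 0.3]
opening: 0.0459
gripper_force: 0.0
```

Call:
send_rows([
  [[0,0,0],0],
  [[0,0,0],0],
  [[0,0,0],0],
  [[0,0,0],0],
  [[0,0,0],0],
])

```text
clock: 17.08
tool_pos: [0.5595, -0.0882, 0.1976]
orientation: [180.0, 0.1, 174.4]
force: [0.0, 0.2, 0.2]
opening: 0.0457
gripper_force: 0.0
```

```bash
python3 - <<'E'
from h import *
o=ctrl.get_obs();print(o["clock"],o["tool_pos"],o["orientation"],o["opening"])
w=ctrl.snapshot("wrist"); save(w,"w7")
B=([100,110,25],[125,255,255])
m,c,n=blob(w,*B,proj(w,[.579,-.0915,.02]),2000); print("dish",c,n,circ(w,m,.027),circ(w,m,.027,.061))
p=proj(w,[.497,-.085,.07]); m,c,n=blob(w,[0,0,0],[180,255,60],p,100); print("fin",p,c,n,ray(w,c,.07))
ct=max(cv2.findContours(m,0,1)[0],key=len)[:,0]; q=np.array([ray(w,u,.07)[:2] for u in ct],np.float32); print(cv2.minAreaRect(q), q.min(0),q.max(0))
for n,q in (("lip",[.655,-.098,.024]),): print(n,proj(w,q))
d=ctrl.cut_out(w,"funnel")
if d: print("funnel",d[0]["conf"],circ(w,d[0]["pixels"].astype(np.uint8),.08,.034),ray(w,np.array(d[0]["xy"])*[640,400],.08))
t=ctrl.snapshot("top"); m=ctrl.cut_out(t,"funnel")
for k in m[:1]:
  px=k["pixels"]; h=hsv(t); mm=(px&(h[:,:,1]<60)&(h[:,:,2]>110)).astype(np.uint8); print("funnel top",circ(t,mm,.08),mm.sum())
cv2.imwrite("pics/w7c.png",cv2.hconcat([w["color"][:,:,::-1][:260],]))
E
```

```text
17.0833 [ 0.55946386 -0.08824175  0.19759487] [1.79980811e+02 5.89532873e-02 1.74379334e+02] 0.04567184107145439
dish [319.02619067 207.1934886 ] 12409 [ 0.57530666 -0.09087367  0.06031481] [ 0.57545662 -0.09088987  0.061     ]
fin [316.26853142 128.48727999] [321.73602081 124.63849155] 769 [ 0.49471546 -0.08088484  0.07      ]
((0.49510279297828674, -0.08030351996421814), (0.012179221026599407, 0.03526118025183678), 84.16178894042969) [ 0.47731486 -0.08793746] [ 0.5128212  -0.07374559]
lip [319.53229186 284.81134536]
funnel 0.94 [0.56932316 0.07082987 0.034     ] [0.5659828  0.07561102 0.08      ]
```

View pics/w7c.png

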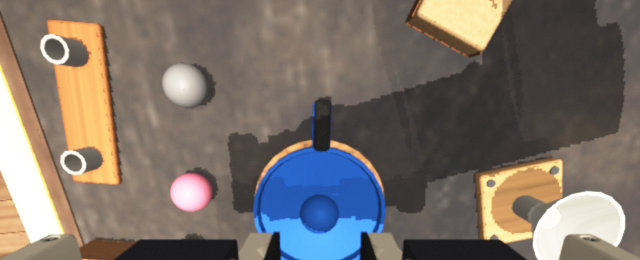

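The fin is at (322,125), heading about -6°, with the blue ball centred in the dish at (319,213). I'll measure the funnel mouth from the unobstructed overhead picture.

```bash
python3 - <<'E'
from h import *
t=ctrl.snapshot("top"); t0=dict(t); t0["color"]=cv2.imread("pics/top0.png")[:,:,::-1].copy()
h=hsv(t0)[140:180,275:320]; m=((h[:,:,1]<70)&(h[:,:,2]>130)).astype(np.uint8); M=np.zeros((400,640),np.uint8); M[140:180,275:320]=m
k,l,st,c=cv2.connectedComponentsWithStats(M); i=1+np.argmax(st[1:,4]); print(c[i],st[i]); print(circ(t0,(l==i).astype(np.uint8),.08),circ(t0,(l==i).astype(np.uint8),.08,.034),ray(t0,c[i],.08))
s=ctrl.snapshot("side"); h=hsv(s); 
d=ctrl.cut_out(s,"funnel"); print([ (x["conf"],np.array(x["xy"])*[640,400]) for x in d[:2]])
print(proj(s,[.592,.1,.08]),proj(s,[.585,.1,.08]))
M=np.zeros((400,640),np.uint8); M[165:188,335:372]=((h[165:188,335:372,1]<70)&(h[165:188,335:372,2]>120)); ys,xs=np.nonzero(M); print(xs.min(),xs.max(),ys.min()); print("side x", ray(s,((xs.min()+xs.max())/2,173),.08))
print(go([.496,-.082,.19],None), go([.496,-.082,.099]))
E
```

```text
[295.59207921 156.10693069] [283 144  26  25 505]
[0.59483813 0.10443275 0.033732  ] [0.59485371 0.10443939 0.034     ] [0.5947576  0.10442934 0.08      ]
[(0.53, array([345.28, 198.6 ]))]
[354.26828747 174.35798287] [351.80327436 174.45001101]
344 371 165
side x [0.60243018 0.10671359 0.08      ]
(array([0.08  , 0.0006, 0.0088]), None) (array([0.08  , 0.0006, 0.1225]), None)
```

The funnel mouth is at (0.595, 0.104), so the bearing from the mat is about 85.4°. The turn needed is about 91.4°. I'll go above the fin, then down and grip.

Call:
send_rows([
  [[0.02,0,0.005],0.004],
  [[0.05,0,0.01],0.004],
  [[0.075,0,0.01],0.004],
  [[0.08,0,0.01],0.004],
  [[0.08,0,0.01],0.004],
], gripper=0.55)

```text
clock: 17.85
tool_pos: [0.495, -0.0825, 0.1893]
orientation: [180.0, 0.0, 174.0]
force: [-0.5, -1.0, 0.3]
opening: 0.0482
gripper_force: 0.0
```

Call:
send_rows([
  [[0,0,0],0],
  [[0,0,0.02],0],
  [[0,0,0.04],0],
  [[0,0,0.045],0],
  [[0,0,0.045],0],
])

```text
clock: 18.27
tool_pos: [0.4961, -0.0826, 0.1519]
orientation: [-180.0, -0.1, 174.0]
force: [-0.0, -0.0, 0.9]
opening: 0.0478
gripper_force: 0.0
```

```bash
python3 - <<'E'
from h import *
o=ctrl.get_obs();print(o["clock"],o["tool_pos"],o["orientation"],o["opening"])
w=ctrl.snapshot("wrist"); save(w,"w8")
p=proj(w,[.496,-.082,.07]); m,c,n=blob(w,[0,0,0],[180,255,60],p,100); print("fin",p,c,n,ray(w,c,.07))
print(go([.496,-.082,.099]))
E
```

```text
18.2667 [ 0.49606069 -0.082623    0.15185109] [-1.79952424e+02 -1.37194381e-01  1.73958507e+02] 0.04776197660869007
fin [321.37119966 236.63991368] [333.37295775 219.32901408] 1775 [ 0.48518572 -0.07346348  0.07      ]
(array([0.0006, 0.0007, 0.0671]), None)
```

View pics/w8.png

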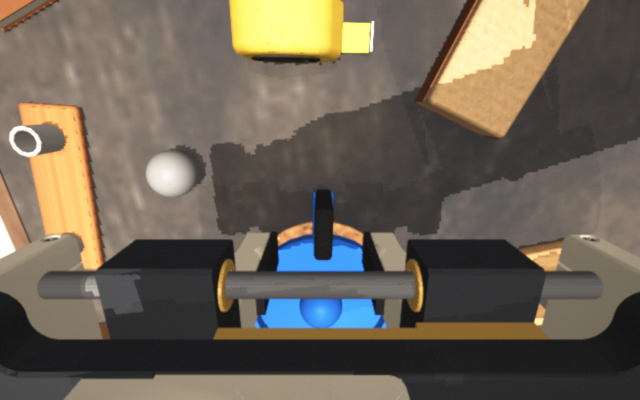

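The fin top is centred at about (324,231) between the fingers. I'll descend and grip.

Call:
send_rows([
  [[0.002,0.0015,0.015],0],
  [[0.002,0.0015,0.035],0],
  [[0.002,0.0015,0.055],0],
  [[0.002,0.0015,0.066],0],
  [[0.002,0.0015,0.067],0],
])

```text
clock: 18.73
tool_pos: [0.4943, -0.0812, 0.0984]
orientation: [-180.0, -0.1, 174.0]
force: [-0.6, -0.3, -0.0]
opening: 0.048
gripper_force: 0.0
```

Call:
send_rows([
  [[0,0,0],0],
  [[0,0,0],0],
  [[0,0,0],0],
  [[0,0,0],0],
  [[0,0,0],0],
])

```text
clock: 19.15
tool_pos: [0.4949, -0.0811, 0.1]
orientation: [180.0, 0.1, 174.0]
force: [0.3, -0.0, -0.2]
opening: 0.0484
gripper_force: 0.0
```

Call:
send_rows([
  [[0,0,0],0],
  [[0,0,0],0],
  [[0,0,0],0],
  [[0,0,0],0],
  [[0,0,0],0],
], gripper=0.3)

```text
clock: 19.57
tool_pos: [0.4945, -0.0811, 0.0994]
orientation: [-180.0, -0.0, 174.0]
force: [-0.2, 0.4, 0.3]
opening: 0.0273
gripper_force: 0.0
```

Call:
send_rows([
  [[0,0,0],0],
  [[0,0,0],0],
  [[0,0,0],0],
  [[0,0,0],0],
  [[0,0,0],0],
], gripper=0.18)

```text
clock: 19.98
tool_pos: [0.4945, -0.0811, 0.0993]
orientation: [-180.0, -0.0, 174.0]
force: [0.6, 0.4, -0.0]
opening: 0.0159
gripper_force: 0.0
```

Call:
send_rows([
  [[0,0,0],0],
  [[0,0,0],0],
  [[0,0,0],0],
  [[0,0,0],0],
  [[0,0,0],0],
], gripper=0)

```text
clock: 20.4
tool_pos: [0.4946, -0.0811, 0.0994]
orientation: [180.0, 0.0, 174.0]
force: [0.2, 1.4, 0.0]
opening: 0.0121
gripper_force: 30.0
```

```bash
python3 - <<'E'
from h import *
o=ctrl.get_obs();print(o["clock"],o["tool_pos"],o["orientation"],o["opening"],o["gripper_force"],o["force"],o["moment"])
s=ctrl.snapshot("side"); m,c,n=blob(s,*BL,(360,233),500); print(circ(s,m,.027,.061))
E
```

```text
20.4 [ 0.49455811 -0.08108948  0.09935181] [1.79999248e+02 8.35811555e-04 1.73973207e+02] 0.012139125008446418 29.969356656074524 [1.93049203e-01 1.36516318e+00 9.26001907e-04] [ 0.04741342 -0.13405154 -0.00016706]
[ 0.58043663 -0.0933602   0.061     ]
```

Gripped at 12.1 mm opening with 30 N. I'll lift straight up.

Call:
send_rows([
  [[0,0,-0.002],0],
  [[0,0,-0.006],0],
  [[0,0,-0.012],0],
  [[0,0,-0.02],0],
  [[0,0,-0.028],0],
])

```text
clock: 20.87
tool_pos: [0.4945, -0.0811, 0.1224]
orientation: [-180.0, -0.0, 174.0]
force: [-0.6, -0.4, -2.8]
opening: 0.0118
gripper_force: 30.0
```

Call:
send_rows([
  [[0,0,-0.01],0],
  [[0,0,-0.02],0],
  [[0,0,-0.03],0],
  [[0,0,-0.04],0],
  [[0,0,-0.05],0],
])

```text
clock: 21.28
tool_pos: [0.4946, -0.0811, 0.1628]
orientation: [180.0, 0.0, 174.0]
force: [-0.6, -0.5, -2.3]
opening: 0.0118
gripper_force: 30.0
```

Call:
send_rows([
  [[0,0,-0.01],0],
  [[0,0,-0.02],0],
  [[0,0,-0.03],0],
  [[0,0,-0.04],0],
  [[0,0,-0.05],0],
])

```text
clock: 21.7
tool_pos: [0.4945, -0.0811, 0.2025]
orientation: [-180.0, -0.0, 174.0]
force: [0.3, 1.7, -2.3]
opening: 0.0118
gripper_force: 30.0
```

Call:
send_rows([
  [[0,0,-0.01],0],
  [[0,0,-0.018],0],
  [[0,0,-0.024],0],
  [[0,0,-0.028],0],
  [[0,0,-0.03],0],
])

```text
clock: 22.12
tool_pos: [0.4946, -0.0811, 0.2262]
orientation: [180.0, 0.0, 174.0]
force: [-0.1, 0.5, -2.5]
opening: 0.0118
gripper_force: 30.0
```

Call:
send_rows([
  [[0,0,0],0],
  [[0,0,0],0],
  [[0,0,0],0],
  [[0,0,0],0],
  [[0,0,0],0],
])

```text
clock: 22.53
tool_pos: [0.4944, -0.0811, 0.2255]
orientation: [-180.0, -0.0, 174.0]
force: [-0.3, 0.1, -1.4]
opening: 0.0118
gripper_force: 30.0
```

```bash
python3 - <<'E'
from h import *
o=ctrl.get_obs();print(o["clock"],o["tool_pos"],o["orientation"],o["opening"],o["gripper_force"],o["force"],o["moment"])
s=ctrl.snapshot("side"); save(s,"s9"); w=ctrl.snapshot("wrist")
cv2.imwrite("pics/c9.png",cv2.hconcat([cv2.resize(s["color"][100:250,270:450,::-1],(480,400)),cv2.resize(w["color"][200:400,240:400,::-1],(320,400))]))
E
```

```text
22.5333 [ 0.49442198 -0.0811224   0.22547262] [-1.79989217e+02 -3.30729741e-02  1.73972168e+02] 0.011767865501647837 29.96758282184601 [-0.28430456  0.11289597 -1.38754873] [ 7.87468658e-05 -5.67655370e-02  2.74567809e-02]
```

View pics/c9.png

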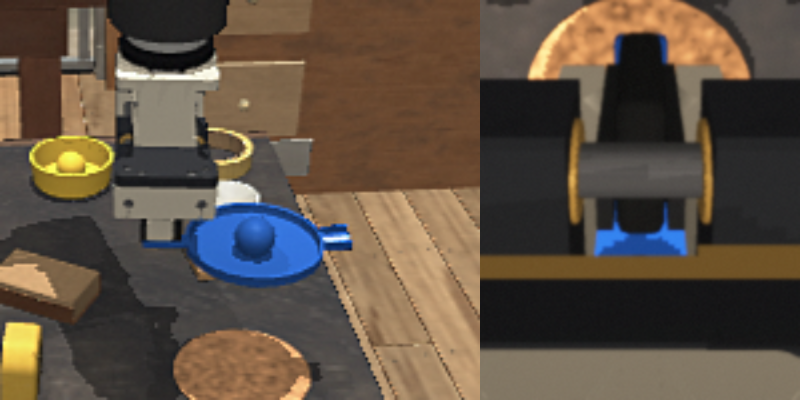

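The dish is level, with the ball in the middle, well above the funnel rim. I'll turn it left about the dish's centre.

Call:
send_rows([
  [[0,-0.0019,0],-0.0111],
  [[0,-0.0056,0],-0.0333],
  [[-0.0004,-0.0111,0],-0.0667],
  [[-0.001,-0.0167,0],-0.1],
  [[-0.0019,-0.0222,0],-0.1333],
])

```text
clock: 23.05
tool_pos: [0.4941, -0.0992, 0.2257]
orientation: [-180.0, -0.0, -173.8]
force: [-0.3, 0.7, -1.6]
opening: 0.0118
gripper_force: 30.0
```

Call:
send_rows([
  [[0,-0.0056,0],-0.0333],
  [[-0.0004,-0.0111,0],-0.0667],
  [[-0.001,-0.0167,0],-0.1],
  [[-0.0019,-0.0222,0],-0.1333],
  [[-0.0031,-0.0276,0],-0.1667],
])

```text
clock: 23.47
tool_pos: [0.4989, -0.121, 0.2258]
orientation: [-180.0, -0.0, -158.8]
force: [-0.0, 0.6, -1.0]
opening: 0.0115
gripper_force: 30.0
```

Call:
send_rows([
  [[0,-0.0056,0],-0.0333],
  [[-0.0004,-0.0111,0],-0.0667],
  [[-0.001,-0.0167,0],-0.1],
  [[-0.0019,-0.0222,0],-0.1333],
  [[-0.0031,-0.0276,0],-0.1667],
])

```text
clock: 23.88
tool_pos: [0.5092, -0.1407, 0.2257]
orientation: [-180.0, -0.0, -143.8]
force: [-0.4, 0.2, -2.4]
opening: 0.0117
gripper_force: 30.0
```

Call:
send_rows([
  [[0,-0.0056,0],-0.0333],
  [[-0.0004,-0.0111,0],-0.0667],
  [[-0.001,-0.0167,0],-0.1],
  [[-0.0019,-0.0222,0],-0.1333],
  [[-0.0031,-0.0276,0],-0.1667],
])

```text
clock: 24.3
tool_pos: [0.5243, -0.1571, 0.2257]
orientation: [180.0, -0.0, -128.8]
force: [-0.6, 0.8, -1.5]
opening: 0.0118
gripper_force: 30.0
```

Call:
send_rows([
  [[0,-0.0056,0],-0.0333],
  [[-0.0004,-0.0111,0],-0.0667],
  [[-0.001,-0.0167,0],-0.1],
  [[-0.0019,-0.0222,0],-0.1333],
  [[-0.0031,-0.0276,0],-0.1667],
])

```text
clock: 24.72
tool_pos: [0.543, -0.1691, 0.2257]
orientation: [180.0, -0.0, -113.8]
force: [-0.1, 1.5, -2.3]
opening: 0.0116
gripper_force: 30.0
```

Call:
send_rows([
  [[0,-0.0056,0],-0.0333],
  [[-0.0004,-0.0111,0],-0.0667],
  [[-0.001,-0.0167,0],-0.1],
  [[-0.0019,-0.0222,0],-0.1333],
  [[-0.0031,-0.0276,0],-0.1667],
])

```text
clock: 25.13
tool_pos: [0.5643, -0.1757, 0.2256]
orientation: [180.0, -0.0, -98.8]
force: [-1.0, -0.1, -2.3]
opening: 0.0118
gripper_force: 30.0
```

Call:
send_rows([
  [[0,-0.0037,0],-0.0222],
  [[-0.0001,-0.0063,0],-0.0378],
  [[-0.0002,-0.0082,0],-0.0489],
  [[-0.0002,-0.0082,0],-0.0489],
  [[-0.0002,-0.0082,0],-0.0489],
])

```text
clock: 25.55
tool_pos: [0.5705, -0.1764, 0.2257]
orientation: [180.0, -0.0, -94.6]
force: [0.5, -0.7, -2.6]
opening: 0.012
gripper_force: 30.0
```

Call:
send_rows([
  [[0,0,0],0],
  [[0,0,0],0],
  [[0,0,0],0],
  [[0,0,0],0],
  [[0,0,0],0],
])

```text
clock: 25.97
tool_pos: [0.5705, -0.1763, 0.2258]
orientation: [-180.0, 0.0, -94.6]
force: [-0.1, 0.3, -2.8]
opening: 0.0117
gripper_force: 30.0
```

```bash
python3 - <<'E'
from h import *
o=ctrl.get_obs();print(o["clock"],o["tool_pos"],o["orientation"],o["opening"],o["gripper_force"],o["force"],o["joint_pos"],o["qvel"])
s=ctrl.snapshot("side"); t=ctrl.snapshot("top")
z=o["tool_pos"][2]-.095+.023; print("z rim",z)
for q in (s,t):
    m,c,n=blob(q,*BL,proj(q,[.579,-.0915,.14]),300); print(c,n,circ(q,m,z,.061))
cv2.imwrite("pics/c10.png",cv2.hconcat([cv2.resize(s["color"][140:290,270:420,::-1],(400,400)),cv2.resize(t["color"][110:210,280:380,::-1],(400,400))]))
E
```

```text
25.9667 [ 0.57051899 -0.17632898  0.22583268] [-1.79992452e+02  7.78750217e-04 -9.46183811e+01] 0.011688303781195442 29.96748000383377 [-0.1256544   0.34475193 -2.84338932] [ 1.56049627e+00  1.61933080e+01 -1.47327666e+01  4.45100031e-05
 -5.90663375e+01 -6.17890028e+00] [ 0.02539904  0.09334378  0.01477266 -0.01006005 -0.03017655  0.04475365]
z rim 0.1538326783046811
[349.86890244 194.875     ] 328 [ 0.58481101 -0.10862773  0.061     ]
[373.77242888 165.71225383] 914 [ 0.53965615 -0.11688075  0.061     ]
```

View pics/c10.png

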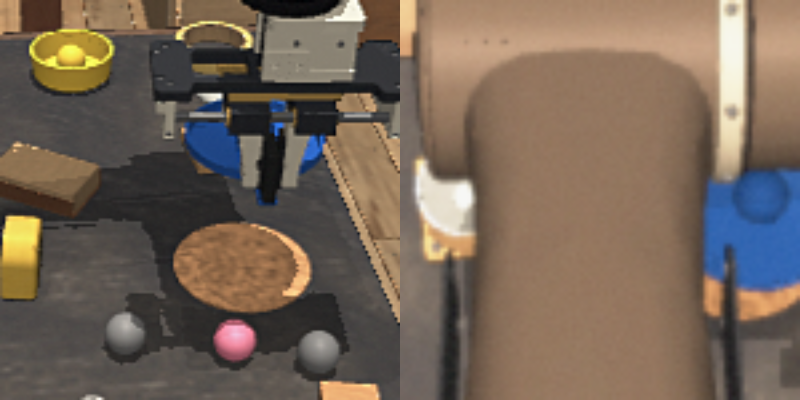

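The yellow ball sits in the cup. The dish is held clear above the mat with the blue ball in it at overhead pixel (370,159). A last numeric check of ball, mat and dish centres.

```bash
python3 - <<'E'
from h import *
o=ctrl.get_obs(); s=ctrl.snapshot("side"); t=ctrl.snapshot("top"); zu=o["tool_pos"][2]-.0954
h=Ro.from_euler("xyz",o["orientation"],degrees=True).apply([-1,0,0]); g=np.array(o["tool_pos"]); print("underside",zu,"heading",np.degrees(np.arctan2(h[1],h[0])),"dish c",(g+h*.0845)[:2])
print("ball",ray(t,(370.5,158.7),zu+.024))
m,c,n=blob(s,[5,60,60],[20,255,255],(361,240),300); print("mat",c,n,circ(s,m,.004,.065),circ(s,m,.004))
d=ctrl.boxes_of(t,"ball_blue"); print([(x["conf"],ray(t,np.array(x["xy"])*[640,400],zu+.024).round(3)) for x in d[:3]])
c=g+h*.0845; print("bearing to funnel",np.degrees(np.arctan2(.1045-c[1],.595-c[0])), np.abs(o["qvel"]).max())
E
```

```text
underside 0.13042975472585205 heading 85.38247373097428 dish c [ 0.57734242 -0.09211708]
ball [ 0.57680286 -0.09403168  0.15442975]
mat [360.40430108 239.79426523] 1395 [ 0.57894455 -0.0905369   0.065     ] [ 0.57894236 -0.09051468  0.06525137]
[(0.68, array([0.566, 0.114, 0.154])), (0.64, array([ 0.531, -0.193,  0.154])), (0.59, array([ 0.57 , -0.094,  0.154]))]
bearing to funnel 84.86820813952346 0.10906997803665704
```

The numbers agree. The ball is within about 2 mm of the dish centre, and the dish within about 2 mm of the mat centre. Its heading is 85.4° against a funnel bearing of 84.9°, and its underside is at 130 mm. The arm is still, so I'm handing in.

```bash
python3 -c "
from plant import ctrl
print(ctrl.close_job())"
```

```text
the job is handed in; nothing more can be done
None
```

The job is handed in at about 26 s with no verdict returned: the yellow ball is in the cup, and the dish is held still and level about 130 mm up over its mat, lip at the funnel, blue ball in the middle; I viewed 13 pictures, over the limit of 10.

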